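# Push the lantern battery home on its charging dock

### The job

Charge the lantern's battery: pick up the black pack, stand it flat on the open apron of the white charging dock with its sloped orange nose towards the rails, and let go of it there. Then push it from behind along the rails, in under the hood, until it is fully home with the latch clicked into its groove; push steadily, do not ram it, and leave it latched with the hand clear. Leave the other things on the dresser where they are.

Things in the scene. Friction and masses are not known exactly. Their poses are not given: they have to be found in the camera images.
- pack_mid (a point): Centre (21 mm up) of the loose battery pack, 0.28 kg, 90 mm long, 42 tall. x points to its nose, z up. Grey foot plate 90 x 60 x 8 mm; on it a black body 90 x 44 mm, from 8 to 42 mm high: grip it across the 44 mm. Nose: orange slope on the top's last 15 mm. A groove 14 mm wide, 6 deep, with yellow floor crosses the top 30 mm behind the nose. Rear: flat upright face.
- dock: Fixed white charging dock, 120 mm wide. Origin on its centre line at the dresser top; x is the way the pack slides in, z up. Base plate 10 mm thick, x = -150 to +120 mm; its open apron is x = -150 to -60 mm. A pack stood there with its centre near x = -90 mm is clear of the rails and its top is 52 mm above the dresser. More than 60 N of pack against dock under the hood is ramming.
- rail_mouth (a point): Where the rails begin: centre line, on top of the base plate, 30 mm before the dock's origin; axes as the dock. Guides 8 mm high flare from 84 mm apart (30 mm before here) to 63 mm apart here. Then two rails 63 mm apart, their lips 50 mm apart, 11 to 16 mm above the base plate; the 60 mm foot runs under the lips.
- hood_front (a point): Middle of the front edge of the hood's roof underside, 64 mm above the dresser, 25 mm past the dock's origin; axes as the dock. The hood is 110 mm wide, 76 mm high, 95 mm long. Hidden in it are a spring roller and a hard end stop, one unit set anywhere in a 16 mm range: the pack's centre is home somewhere between 21 and 39 mm past the dock's origin. Pushing needs up to 10 N, then the stop is hard.
- latch (a joint): Height of the spring roller under the hood, in m: 0 when it is down (as at the start, and again once it has dropped into the pack's groove), about 0.004 while it rides on the pack's top.
- jar: Lever-top glass jar, 72 mm across, 100 mm tall, loose on the slate tray; origin under its centre. Leave alone.
- vase: Blue ceramic bud vase, 72 mm across, 125 mm tall, loose on the slate tray; origin under its centre. Leave alone.
- opener: Chrome bottle opener, 145 mm long, lying on the slate tray; origin at its middle. Leave alone.
- glasses: Folded steel reading glasses, 120 x 45 mm, 14 mm high, loose on the dresser; origin under the middle. Leave alone.
- watch_box: Dark wooden watch box, 120 x 160 x 75 mm tall, loose on the dresser; origin under its centre. Leave alone.
There are look-alikes about, which are no part of the job. Leave any blue or turquoise look-alike of the part that bears pack_mid alone.

How it is judged:
On the way, in this order (a step that is already met when the one before it is completed fails the run):
1. the pack stands on the apron, nose to the rails, and has been let go (x of pack_mid in the frame of dock between -0.125 and -0.055 m and y of pack_mid in the frame of dock between -0.015 and 0.015 m and z of pack_mid in the frame of dock below 0.036 m and angle between the x axis of pack_mid and the x axis of dock, either way round below 0.2 rad and angle between pack_mid's own z axis and vertical below 0.08 rad and contact force between each of the fingers, the arm and pack below 0.1 N), for 0.2 s.
2. the pack has been slid in under the hood so that the roller rides on it (value of joint latch above 0.002 m and x of pack_mid in the frame of dock above -0.02 m), for 0.05 s.
At the end, for the whole second after the job is handed in: The pack lies flat between the rails (centre within 4 mm of the dock's centre line, square to it within 0.06 rad), pushed in under the hood (centre more than 15 mm past the dock's origin) with the roller dropped into its groove (latch below 1.5 mm), at rest and untouched (x of pack_mid in the frame of dock between 0.015 and 0.045 m and y of pack_mid in the frame of dock between -0.004 and 0.004 m and z of pack_mid in the frame of dock between 0.027 and 0.036 m and angle between the x axis of pack_mid and the x axis of dock, either way round below 0.06 rad and value of joint latch below 0.0015 m and linear speed of pack below 0.01 m/s and contact force between each of the fingers, the arm and pack below 0.1 N).
It fails at once if the pack is rammed: more than 60 N between pack and dock once it is in under the hood (contact force between pack and dock above 60 N and x of pack_mid in the frame of dock above -0.01 m).
It fails at once if a bystander is moved by more than 20 mm (distance of any of jar, vase, opener, glasses, watch_box from where it was at the start of the episode above 0.02 m).
It fails at once if the vase or the jar is tipped (angle between any of vase, jar's own z axis and vertical above 0.4 rad).
It also fails if it takes over 67 s, if anything falls off the work surface, if the arm or the gripper's body presses on something with over 40 N, if the wrist force passes 120 N, or if a joint passes its speed limit or range.

### The arm

A 6-joint arm with a two-finger parallel gripper is mounted at the origin on the work surface. World frame = base frame: x ahead of the robot, y to its left, z up, the work surface at z = 0. Lengths are in m, angles in rad, forces in N, time in s.
With the tool pointing down it reaches from about 0.35 to 0.775 m from the base axis. Payload 7.3 kg.
Tool frame: the origin (TCP) lies at the very end of the fingers, on their centre line; the grasp point (between the pads) lies 19 mm behind it; z points along the fingers, y is the direction in which the jaws open and shut (so a half turn about z gives the same grasp; the last joint's range is limited). The gripper opens to 92 mm and grips with 3 to 60 N. Pads are 19 mm wide; open, the fingers measure 130 mm over their backs; the gripper's body (75 mm by 190 mm) begins 47 mm behind the grasp point.
Start: joints at [0.96, 0.342, 1.524, -0, 1.275, -0.146], TCP at [0.235, 0.469, 0.227] pointing down, gripper open.
Joint ranges: [-2.53, 2.53], [-0.77, 2.02], [0.04, 2.7], [-1, 4.14], [0.28, 2.66], [-3.11, 3.11]. Speed limits (rad/s): [2.57, 2.57, 3.14, 3.14, 3.14, 3.14].

### API

Orientations are given as [roll, pitch, yaw] about the fixed x, y, z axes, in that order (R = Rz(yaw) Ry(pitch) Rx(roll)).
In Python, from cell import robot gives the robot as it stands.
- The arm moves only by the shell command python3 -m pendant 'ROWS' [OPENING] [FORCE]. ROWS is JSON, a list of rows, each a list of 2 entries, a list of its own where there are three numbers: the shift along the tool's x, y, z in mm, then the turn about the tool's z in degrees. In form: [[[x, y, z], turn], ...]. A call has 1 to 10 rows; each row is the pose to reach, as a shift and turn from the pose measured when the call began, along the tool's axes at that moment; what a row does not reach only later rows make up. A row lasts 1/12 s, in which the tool goes at most 41.7 mm and 7.16 degrees, less where a joint would pass 70% of its speed; a pose out of reach is approached as far as the arm can. A call with a gripper value outside its range is refused whole. OPENING is the opening, from 0 (shut) to 1 (fully open), set as the call begins (- or left out, the last holds). The fingers move at their own pace and stop on an object; FORCE is the grip in N (left out, the last holds). Time passes only in rows, so rows that repeat a pose let the fingers close. It gives the time, the measured TCP pose, the force and the opening at its end, in the units of the state.
- robot.observe(): the state, without advancing time (a new reading comes with each control period).
- robot.read_camera(name): name is "scene" or "top" or "wrist"; returns the picture (400x640x3 uint8, red, green, blue); there is no depth.
- robot.calibration(name): a dict with "vfov" (degrees; the focal length in pixels is half the picture's height over the tangent of half this angle, whatever the lens; pixels are square), "cx", "cy" (the principal point, pixels), "rvec" (rotation vector, rad) and "tvec" (3), from world to camera coordinates, as OpenCV has them. Camera axes: x right, y down, z forward; pixel columns grow to the right and rows downward; lengths in m; the calibration is good to about 2 mm. A picture is of the moment at which its call begins: read the wrist's pose just before it. calibration takes no time and is no camera call; for the wrist camera it gives the pose at the moment of the call.
- robot.hand_in(): hands the job in, once; it reports no verdict.
Trained networks look in the newest picture that a camera, given by its name, has taken for a name from the list of things; names that differ only in an ending like _2 or _b are one class to them, and where a whole thing is asked for, a point or a joint stands for the part that bears it (a point fixed in the world has none). Each returns a list of dicts, best first, with "p" (0 to 1); they miss things now and then, are a little off and sometimes report something else, mostly with a low value. They report only what shows in the picture. A call takes as long as a camera call. They do not tell look-alikes from the thing itself.
- robot.find_in(camera, query): "xy" ([column, row] as shares, 0 to 1, of the picture: columns of its width, rows of its height, amid what is visible of it).
The state is a dict: "time": time; "qpos": joint angles; "qvel": joint speeds; "joint_efforts": joint torques, N m; "tool_pos": TCP position; "tool_rot": TCP orientation; "contact_force": force on the tool from outside, world axes, zero at the start; "torque": the same for the moment, N m; "opening": finger opening in m.
Only numpy, scipy, OpenCV 4.12 (cv2) and the standard library are available. Lean on these libraries where they do the work, as an engineer would, in place of code of your own. Each camera call takes 0.05 s, during which the arm holds its last target.

## Working session

There is one attempt and no reset: what is moved stays moved. The work goes in short steps, Python scripts to look and compute and a shell command to move; the robot and the scene stay as the last step left them, time stands still between calls to the robot, and variables do not carry over. Pictures are saved under pics/ and viewed, and the job is handed in when it is done.

```bash
mkdir -p pics; ls; python3 - <<'E'
from cell import robot
import cv2
for c in ["scene","top","wrist"]:
    im=robot.read_camera(c); cv2.imwrite(f"pics/{c}0.png",im[:,:,::-1])
    print(c,robot.calibration(c))
    for q in ["pack_mid","dock","jar","vase","opener","glasses","watch_box"]:
        print(q,[(round(d['p'],2),round(d['xy'][0]*640),round(d['xy'][1]*400)) for d in robot.find_in(c,q)])
print(robot.observe())
E
```

```text
pics
scene {'vfov': 49.175672621047276, 'cx': 322.7531269465057, 'cy': 197.35842619929008, 'rvec': array([ 1.23959666,  2.50823725, -0.7367335 ]), 'tvec': array([ 0.35136401, -0.32724008,  1.62383697])}
pack_mid [(0.94, 398, 201), (0.85, 398, 274), (0.75, 439, 205), (0.74, 425, 238), (0.61, 330, 286), (0.59, 483, 253)]
dock [(0.74, 312, 187)]
jar [(0.91, 329, 285)]
vase [(0.6, 298, 258)]
opener [(0.79, 268, 248)]
glasses [(0.55, 296, 258), (0.5, 280, 128)]
watch_box [(0.79, 222, 142)]
top {'vfov': 45.52239076195165, 'cx': 321.18220080886266, 'cy': 196.39480748962865, 'rvec': array([ 2.14784078, -2.18964027,  0.14796067]), 'tvec': array([0.00551242, 0.55986979, 1.37652357])}
pack_mid [(0.96, 223, 183), (0.95, 228, 280), (0.94, 164, 256), (0.67, 221, 228), (0.61, 268, 252)]
dock [(0.95, 346, 211)]
jar [(0.93, 263, 127)]
vase [(0.55, 305, 131)]
opener [(0.65, 334, 128)]
glasses [(0.81, 437, 253)]
watch_box [(0.92, 467, 184)]
wrist {'vfov': 67.30708540371893, 'cx': 316.2032110654807, 'cy': 195.99693968189644, 'rvec': array([-2.48448472, -1.53368625, -0.19473913]), 'tvec': array([-0.52428653, -0.03033272,  0.38996359])}
pack_mid [(0.69, 367, 287)]
dock []
jar []
vase []
opener []
glasses []
watch_box []
{'time': 1.2, 'qpos': array([ 9.60026099e-01,  3.42007976e-01,  1.52411847e+00,  1.77085838e-05,
        1.27540798e+00, -1.45994457e-01]), 'qvel': array([-1.72726506e-03,  6.16989009e-05, -7.34721510e-04,  1.36736751e-03,
        4.22718754e-04, -2.01342828e-03]), 'joint_efforts': array([ 1.33238875e-03, -4.31136703e+01, -2.44478595e+01,  7.15232128e-02,
        4.82823676e-02, -4.55576765e-05]), 'tool_pos': array([0.23529436, 0.46932995, 0.22672991]), 'tool_rot': array([ 3.14153258e+00, -8.29025130e-06,  2.67681173e+00]), 'contact_force': array([-0.93071322,  0.18602544,  0.19292344]), 'torque': array([0.02268945, 0.00173039, 0.01057062]), 'opening': 0.09190958647537589}
```

View pics/scene0.png

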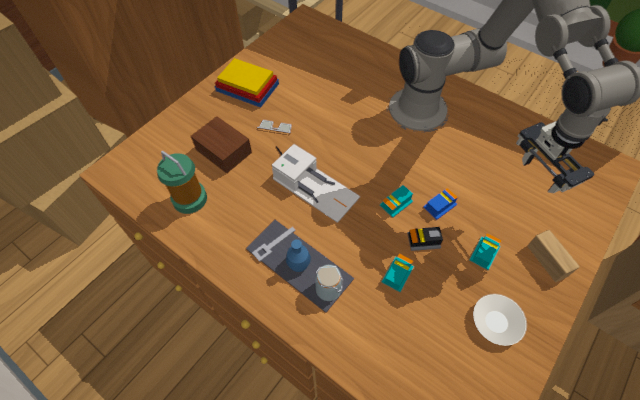

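View pics/top0.png

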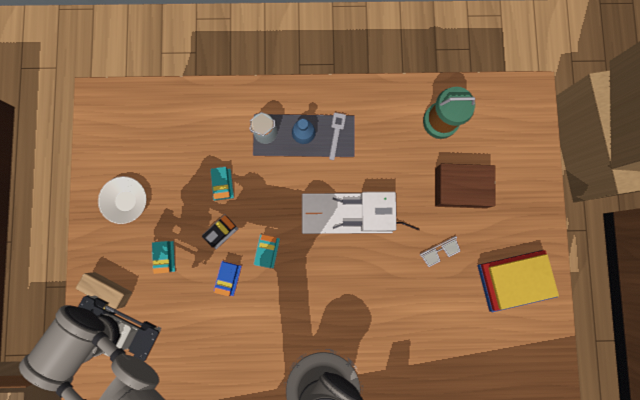

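```bash
python3 - <<'E'
import cv2
a=cv2.imread("pics/top0.png")[150:310,120:300]; cv2.imwrite("pics/topc.png",cv2.resize(a,None,fx=3.5,fy=3.5,interpolation=cv2.INTER_CUBIC))
a=cv2.imread("pics/top0.png")[150:270,240:440]; cv2.imwrite("pics/topd.png",cv2.resize(a,None,fx=4,fy=4,interpolation=cv2.INTER_CUBIC))
E
```

```text
(no output)
```

View pics/topc.png

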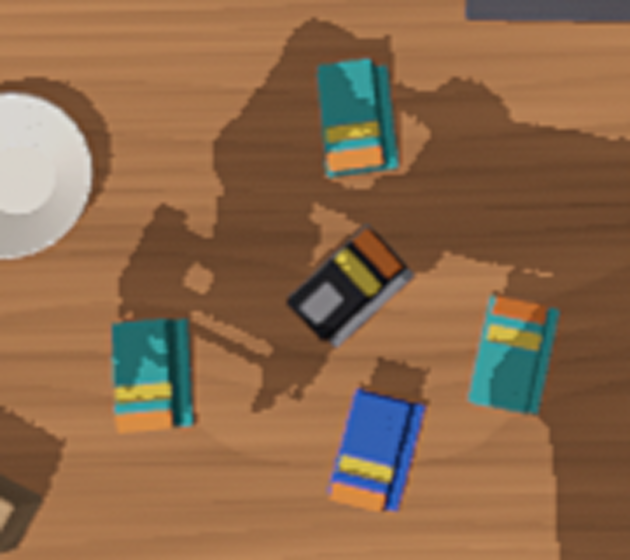

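View pics/topd.png

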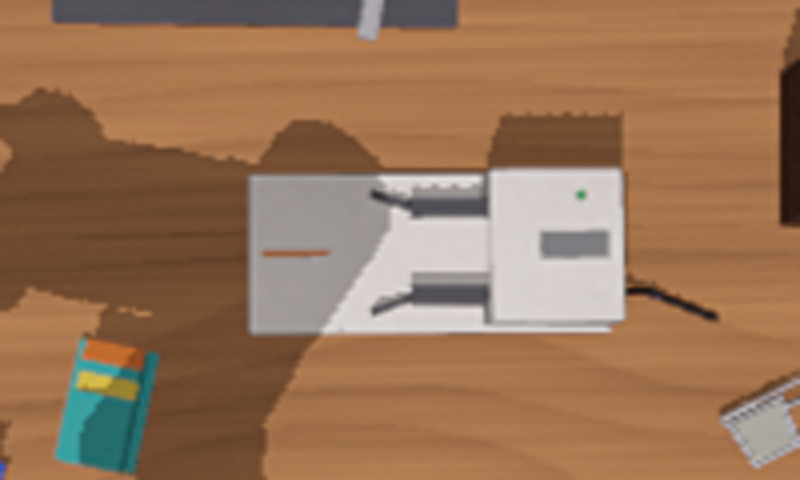

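Candidates in the top picture are teal at (223,183), (164,256) and (267,251), blue at (228,279), and black at (219,233). The crop confirms that the black one with grey foot, orange nose and yellow groove is the pack, its nose pointing up-right. The dock is at (350,212), its apron to the left and hood to the right. Next I fit poses from clicked points.

```bash
cat > h.py <<'E'
import numpy as np, cv2
from scipy.optimize import least_squares
def K(c):
    f=200/np.tan(np.radians(c['vfov'])/2); return np.array([[f,0,c['cx']],[0,f,c['cy']],[0,0,1.]])
def proj(c,P):
    return cv2.projectPoints(np.array(P,float).reshape(-1,1,3),np.array(c['rvec']),np.array(c['tvec']),K(c),None)[0].reshape(-1,2)
def place(p,L,z0=0):
    L=np.array(L,float); s,co=np.sin(p[2]),np.cos(p[2])
    return np.c_[p[0]+co*L[:,0]-s*L[:,1],p[1]+s*L[:,0]+co*L[:,1],L[:,2]+z0]
def fit(obs,p0,z0=0):
    "obs: list of (calib, local pts(m), pixels)"
    r=lambda p: np.concatenate([(proj(c,place(p,L,z0))-np.array(px)).ravel() for c,L,px in obs])
    s=least_squares(r,p0,loss='soft_l1'); return s.x, np.abs(r(s.x)).reshape(-1,2).round(1)
def back(c,px,z):
    R=cv2.Rodrigues(np.array(c['rvec']))[0]; t=np.array(c['tvec']); C=-R.T@t
    d=R.T@np.linalg.inv(K(c))@np.array([px[0],px[1],1.]); return C+d*(z-C[2])/d[2]
E
python3 - <<'E'
from h import *
from cell import robot
c=robot.calibration("top")
q=lambda l,f,o:[(a/f+o[0]-.5+.5/f,b/f+o[1]-.5+.5/f) for a,b in l]
D=np.array([(-150,60,10),(-150,-60,10),(25,55,76),(120,55,76),(120,-55,76),(25,-55,76)])/1000
dp=q([(248,175),(248,333),(490,168),(624,168),(624,322),(488,322)],4,(240,150))
d,r=fit([(c,D,dp)],[.45,-.1,-1.57]);print(d,r.tolist())
P=np.array([(-45,22,42),(-45,-22,42),(30,22,42),(30,-22,42)])/1000
pp=q([(288,300),(333,343),(352,243),(396,285)],3.5,(120,150))
p,r2=fit([(c,P,pp)],[.45,.25,-.8]);print(p,r2.tolist())
np.savez('poses',d=d,p=p)
print(np.linalg.norm(p[:2]))
im=cv2.imread('pics/top0.png');im=cv2.resize(im[140:300,120:440],None,fx=2.5,fy=2.5,interpolation=cv2.INTER_CUBIC)
for pts,pose in ((D,d),(np.array([(-45,22,42),(-45,-22,42),(30,-22,42),(30,22,42),(-45,22,42),(-45,30,0),(45,30,0),(45,-30,0),(-45,-30,0)])/1000,p)):
    a=(proj(c,place(pose,pts))+.5-[120,140])*2.5
    cv2.polylines(im,[a.astype(int)],False,(0,255,0),1)
cv2.imwrite('pics/ov.png',im)
E
```

```text
[ 0.51140247 -0.09603577 -1.5892777 ] [[0.0, 0.4], [0.1, 0.1], [0.1, 0.2], [0.7, 0.2], [0.1, 0.0], [0.8, 0.0]]
[ 0.46156975  0.29255015 -0.84310342] [[0.7, 1.2], [2.1, 0.1], [1.9, 0.1], [0.6, 1.0]]
0.5464725281732287
```

View pics/ov.png

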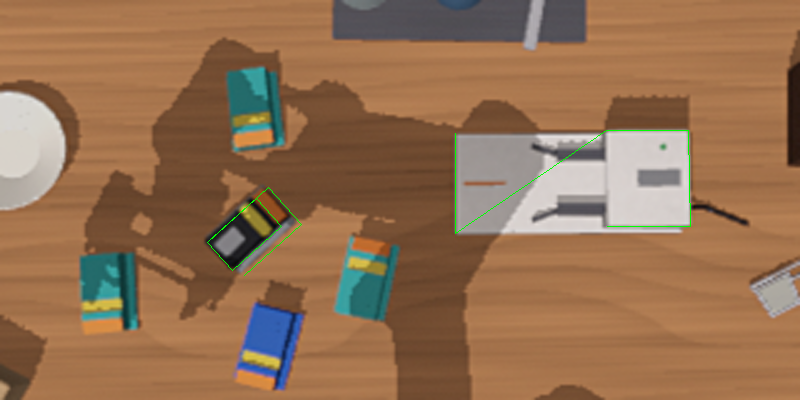

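```bash
python3 - <<'E'
from h import *
from cell import robot
z=np.load('poses.npz');d,p=z['d'],z['p']
print(d,np.degrees(d[2]),p,np.degrees(p[2]))
o=robot.observe();print(o['tool_pos'],np.degrees(o['tool_rot']))
E
```

```text
[ 0.51140247 -0.09603577 -1.5892777 ] -91.0589045923129 [ 0.46156975  0.29255015 -0.84310342] -48.306267691853144
[0.23529436 0.46932995 0.22672991] [ 1.79996558e+02 -4.74996411e-04  1.53370015e+02]
```

The overlay fits the dock, and fits the pack to about 1.5 px. I'll go above the pack and refine with the wrist camera.

```bash
cat >> h.py <<'E'
def delta(o,tgt,yawdeg):
    R=cv2.Rodrigues(np.zeros(3))[0]
    from scipy.spatial.transform import Rotation as Ro
    R=Ro.from_euler('xyz',o['tool_rot']).as_matrix()
    dy=np.degrees(o['tool_rot'][2])-yawdeg; dy=(dy+180)%360-180
    return (R.T@(np.array(tgt)-o['tool_pos'])*1000).round(1), round(dy,2)
E
python3 - <<'E'
from h import *
from cell import robot
z=np.load('poses.npz');p=z['p'];d=z['d']
print(delta(robot.observe(),[p[0],p[1],.20],131.7))
E
```

```text
(array([-281.5,  -56.6,   26.7]), np.float64(21.67))
```

```bash
python3 -m pendant '[[[-20,-4,3],4],[[-55,-11,6],8],[[-90,-18,9],12],[[-125,-25,12],16],[[-160,-32,15],19],[[-195,-39,18],21.7],[[-230,-46,21],21.7],[[-260,-53,24],21.7],[[-281,-57,27],21.7],[[-281,-57,27],21.7]]' 1; python3 - <<'E'
from h import *
from cell import robot
o=robot.observe();c=robot.calibration('wrist');im=robot.read_camera('wrist');print(o['tool_pos'],np.degrees(o['tool_rot'][2]))
cv2.imwrite('pics/w1.png',im[:,:,::-1]);print(robot.find_in('wrist','pack_mid'))
np.savez('cw1',**c)
E
```

```text
time: 2.03
tool_pos: [0.4639, 0.2896, 0.1989]
tool_rot: [-3.141, 0.001, 2.294]
contact_force: [-0.1, -0.8, 0.0]
opening: 0.0917
[0.46386231 0.28959204 0.19891547] 131.43373975847396
[{'xy': [0.5967, 0.0457], 'p': 0.95}, {'xy': [0.3305, 0.2543], 'p': 0.85}, {'xy': [0.3064, 0.5252], 'p': 0.73}, {'xy': [0.497, 0.43], 'p': 0.6}, {'xy': [0.6008, 0.5852], 'p': 0.57}]
```

View pics/w1.png

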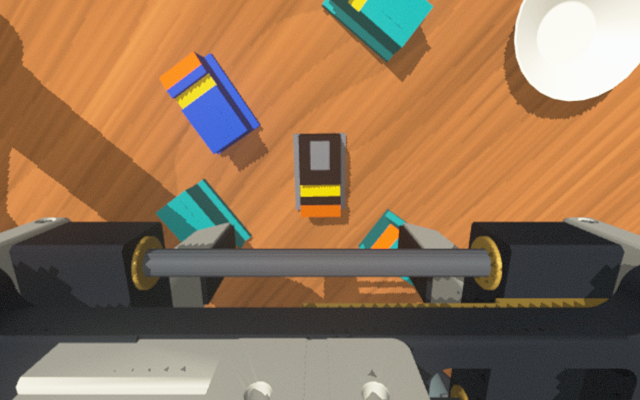

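```bash
python3 - <<'E'
import cv2
a=cv2.imread("pics/w1.png")[120:230,270:370]; cv2.imwrite("pics/w1c.png",cv2.resize(a,None,fx=5,fy=5,interpolation=cv2.INTER_CUBIC))
E
```

```text
(no output)
```

View pics/w1c.png

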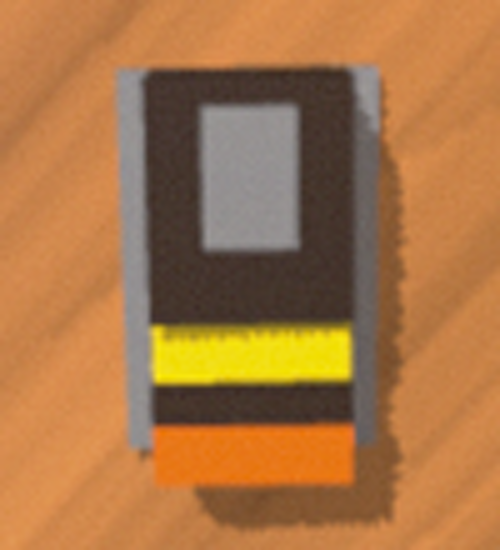

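```bash
python3 - <<'E'
from h import *
c=dict(np.load('cw1.npz'))
z=np.load('poses.npz')
q=lambda l,f,o:[(a/f+o[0]-.5,b/f+o[1]-.5) for a,b in l]
P=np.array([(-45,-22,42),(-45,22,42),(30,-22,42),(30,22,42),(8,-22,42),(8,22,42),(-45,-30,8),(-45,30,8)])/1000
pp=q([(145,70),(352,70),(153,425),(354,425),(152,325),(353,325),(117,72),(380,70)],5,(270,120))
p,r=fit([(c,P,pp)],z['p']);print(z['p'],p,np.degrees(p[2]),r.tolist())
np.savez('poses',d=z['d'],p=p)
from cell import robot
print(delta(robot.observe(),[p[0],p[1],.012],np.degrees(p[2])+180))
E
```

```text
[ 0.46156975  0.29255015 -0.84310342] [ 0.46142265  0.29647248 -0.83644908] -47.92500232079557 [[0.4, 1.1], [1.0, 0.6], [0.2, 0.1], [0.1, 0.4], [0.5, 0.4], [0.3, 0.1], [0.1, 0.9], [0.1, 1.1]]
(array([  3.2,   3.3, 187.4]), np.float64(-0.52))
```

```bash
python3 -m pendant '[[[1,1,15],-0.5],[[3,3,45],-0.5],[[3,3,78],-0.5],[[3,3,110],-0.5],[[3,3,138],-0.5],[[3,3,160],-0.5],[[3,3,175],-0.5],[[3,3,183],-0.5],[[3,3,186],-0.5],[[3,3,186],-0.5]]' 1; python3 - <<'E'
from h import *
from cell import robot
p=np.load('poses.npz')['p']
print(delta(robot.observe(),[p[0],p[1],.012],np.degrees(p[2])+180))
E
```

```text
time: 2.97
tool_pos: [0.4609, 0.2967, 0.0135]
tool_rot: [-3.141, -0.001, 2.306]
contact_force: [0.0, -0.3, 1.0]
opening: 0.0918
(array([-0.6,  0.2,  1.5]), np.float64(0.04))
```

```bash
python3 -m pendant '[[[0,0,1.5],0],[[0,0,1.5],0],[[0,0,1.5],0],[[0,0,1.5],0],[[0,0,1.5],0],[[0,0,1.5],0],[[0,0,1.5],0],[[0,0,1.5],0],[[0,0,1.5],0],[[0,0,1.5],0]]' 0.3 30; python3 -m pendant '[[[0,0,-8],0],[[0,0,-25],0],[[0,0,-45],0],[[0,0,-70],0],[[0,0,-92],0],[[0,0,-105],0],[[0,0,-110],0],[[0,0,-110],0],[[0,0,-110],0]]'
python3 - <<'E'
from h import *
from cell import robot
c=robot.calibration('wrist');im=robot.read_camera('wrist')
cv2.imwrite('pics/w2.png',im[:,:,::-1])
im=robot.read_camera('scene');cv2.imwrite('pics/s2.png',cv2.resize(im[120:320,240:560,::-1],None,fx=2.5,fy=2.5))
E
```

```text
time: 3.8
tool_pos: [0.4611, 0.2968, 0.0121]
tool_rot: [-3.141, -0.001, 2.306]
contact_force: [0.5, -0.8, 1.2]
opening: 0.0439
time: 4.55
tool_pos: [0.4606, 0.2965, 0.1215]
tool_rot: [-3.14, -0.001, 2.306]
contact_force: [-0.2, -0.1, -3.0]
opening: 0.0439
```

View pics/w2.png

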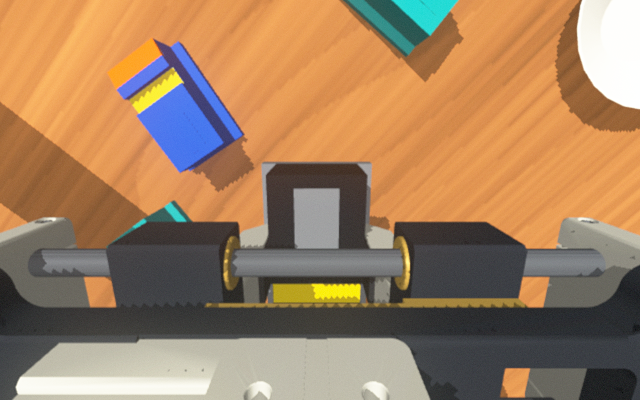

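View pics/s2.png

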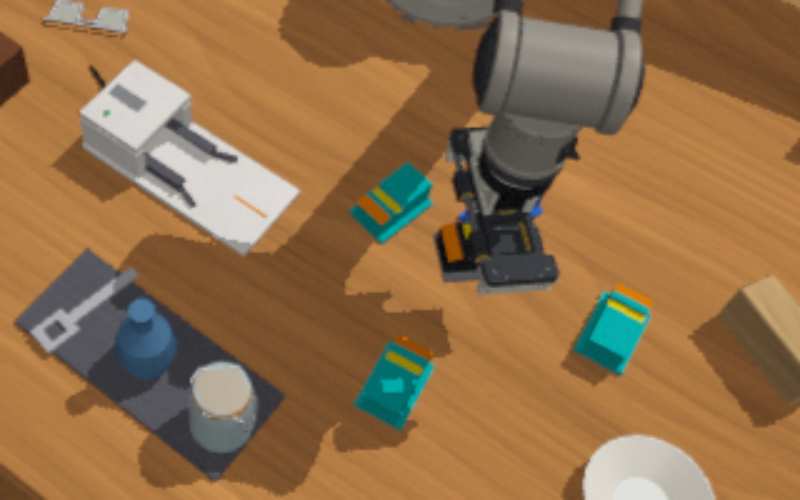

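```bash
python3 - <<'E'
from h import *
from cell import robot
d=np.load('poses.npz')['d']
t=place(d,[(-.095,0,.12)])[0];print(t)
print(delta(robot.observe(),t,np.degrees(d[2])+180))
E
```

```text
[ 0.5131581  -0.00105199  0.12      ]
(array([-256.1, -160.2,    0.9]), np.float64(43.17))
```

```bash
python3 -m pendant '[[[-12,-8,0],3],[[-38,-24,0],8],[[-70,-44,0],14],[[-103,-64,0],20],[[-136,-85,0],26],[[-169,-106,0],32],[[-202,-126,0],38],[[-232,-145,0],42],[[-250,-157,0],43.2],[[-256,-160,0],43.2]]'; python3 -m pendant '[[[0,0,0],0],[[0,0,0],0]]'; python3 - <<'E'
from h import *
from cell import robot
d=np.load('poses.npz')['d']
c=robot.calibration('wrist');im=robot.read_camera('wrist');np.savez('cw3',**c)
cv2.imwrite('pics/w3.png',im[:,:,::-1])
c=robot.calibration('scene');im=robot.read_camera('scene');cv2.imwrite('pics/s3.png',im[:,:,::-1])
print(delta(robot.observe(),place(d,[(-.095,0,.12)])[0],np.degrees(d[2])+180))
E
```

```text
time: 5.48
tool_pos: [0.5132, -0.0042, 0.1198]
tool_rot: [-3.137, 0.002, 1.547]
contact_force: [0.7, -0.4, -3.3]
opening: 0.0439
time: 5.65
tool_pos: [0.5126, -0.0042, 0.1189]
tool_rot: [-3.135, 0.001, 1.547]
contact_force: [0.1, -0.3, -3.5]
opening: 0.0436
(array([ 2. ,  0.5, -0.7]), np.float64(-0.21))
```

View pics/w3.png

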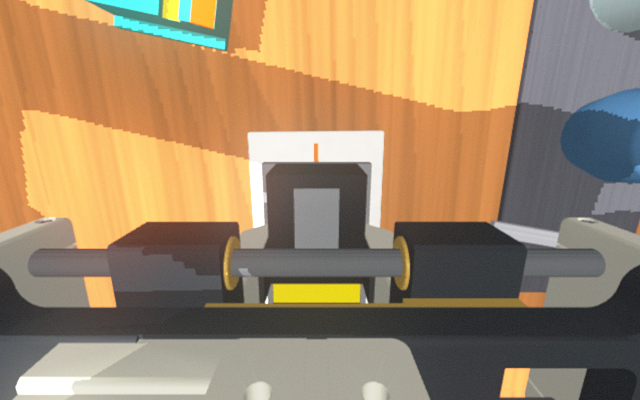

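```bash
python3 - <<'E'
import cv2
a=cv2.imread("pics/s3.png")[120:250,240:400]; cv2.imwrite("pics/s3c.png",cv2.resize(a,None,fx=4,fy=4,interpolation=cv2.INTER_CUBIC))
a=cv2.imread("pics/scene0.png")[120:250,240:400]; cv2.imwrite("pics/s0c.png",cv2.resize(a,None,fx=4,fy=4,interpolation=cv2.INTER_CUBIC))
E
```

```text
(no output)
```

View pics/s3c.png

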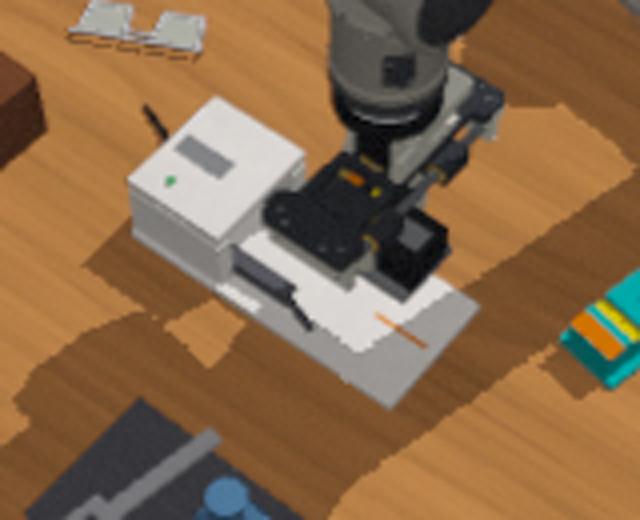

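View pics/s0c.png

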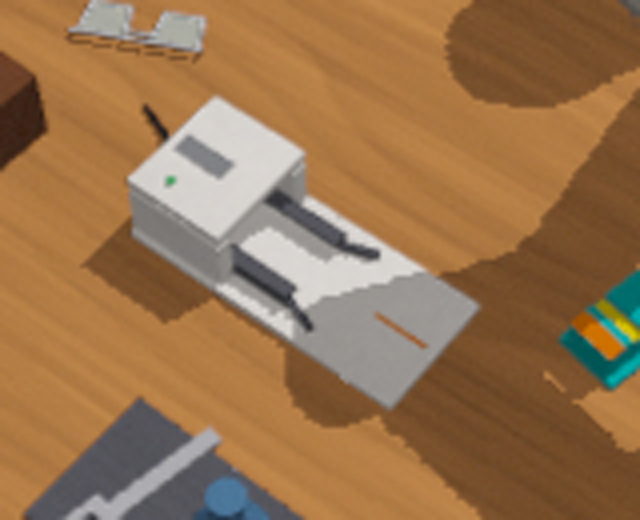

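```bash
python3 - <<'E'
from h import *
from cell import robot
z=np.load('poses.npz');d=z['d']
ct=robot.calibration('top');cs=robot.calibration('scene');cw=dict(np.load('cw3.npz'))
q=lambda l,f,o:[(a/f+o[0]-.5,b/f+o[1]-.5) for a,b in l]
D=np.array([(-150,60,10),(-150,-60,10),(25,55,76),(120,55,76),(120,-55,76),(25,-55,76)])/1000
T=(ct,D,q([(248,175),(248,333),(490,168),(624,168),(624,322),(488,322)],4,(240,150)))
S=(cs,D,q([(390,408),(478,306),(218,242),(129,180),(215,97),(303,153)],4,(240,120)))
W=(cw,D[:2],[(383,131),(250,131)])
for o in ([T],[S],[W],[T,S,W]):
    x,r=fit(o,d);print(x,r.tolist())
L=(cw,np.array([(-.045,.022,.042),(-.045,-.022,.042)]),[])
o=robot.observe()
np.savez('poses',d=x,p=z['p'])
# pack in hand: rear top edge at expected
tp=o['tool_pos'];ph=[tp[0],tp[1],o['tool_rot'][2]-np.pi]
print(proj(cw,place(ph,[(-.045,.022,.042),(-.045,-.022,.042)],tp[2]-.012)))
E
```

```text
[ 0.51177289 -0.09568134 -1.58932089] [[0.0, 0.4], [0.1, 0.1], [0.1, 0.2], [0.7, 0.2], [0.1, 0.0], [0.8, 0.0]]
[ 0.50925248 -0.09881658 -1.58389687] [[0.0, 0.1], [0.6, 0.0], [0.3, 0.2], [0.9, 0.2], [0.0, 0.2], [0.5, 0.0]]
[ 0.5082958  -0.09803955 -1.5946808 ] [[2.5, 0.1], [2.6, 0.1]]
[ 0.51058943 -0.09774664 -1.58747071] [[0.7, 0.0], [0.6, 0.5], [0.6, 0.6], [0.0, 0.5], [0.9, 0.3], [1.6, 0.4], [0.1, 0.7], [0.6, 0.6], [0.4, 0.2], [0.8, 0.5], [0.1, 0.2], [0.6, 0.4], [3.9, 0.9], [1.2, 0.2]]
[[370.59870987 168.27242248]
 [268.01384345 168.37311991]]
```

```bash
python3 - <<'E'
from h import *
from cell import robot
z=np.load('poses.npz');d=z['d'];d[0]-=.001
np.savez('poses',d=d,p=z['p'])
t=place(d,[(-.093,0,.023)])[0];print(t,np.degrees(d[2]))
print(delta(robot.observe(),t,np.degrees(d[2])+180))
E
```

```text
[ 0.51114008 -0.00475957  0.023     ] -90.95537156255944
(array([-1.7, -0.9, 96.3]), np.float64(-0.31))
```

```bash
python3 -m pendant '[[[-1,-1,10],-0.3],[[-2,-1,30],-0.3],[[-2,-1,52],-0.3],[[-2,-1,70],-0.3],[[-2,-1,83],-0.3],[[-2,-1,90],-0.3],[[-2,-1,92],-0.3],[[-2,-1,93],-0.3],[[-2,-1,93],-0.3],[[-2,-1,93],-0.3]]'
```

```text
time: 6.58
tool_pos: [0.5116, -0.0049, 0.0271]
tool_rot: [-3.137, 0.001, 1.554]
contact_force: [-1.0, 0.6, -2.3]
opening: 0.0439
```

```bash
python3 -m pendant '[[[0,0,2],0],[[0,0,3],0],[[0,0,4],0],[[0,0,4.5],0],[[0,0,4.5],0]]';
```

```text
time: 7.0
tool_pos: [0.5115, -0.005, 0.0226]
tool_rot: [-3.137, 0.001, 1.554]
contact_force: [0.4, -0.7, -3.3]
opening: 0.044
```

```bash
python3 -m pendant '[[[0,0,0.7],0],[[0,0,1],0],[[0,0,1],0]]'; python3 -m pendant '[[[0,0,0],0],[[0,0,0],0],[[0,0,0],0],[[0,0,0],0],[[0,0,0],0],[[0,0,0],0],[[0,0,0],0]]' 0.9; python3 -m pendant '[[[0,0,-10],0],[[0,0,-30],0],[[0,0,-60],0],[[0,0,-90],0],[[0,0,-110],0],[[0,0,-118],0],[[0,0,-118],0],[[0,0,-118],0]]'
python3 - <<'E'
from h import *
from cell import robot
c=robot.calibration('wrist');im=robot.read_camera('wrist');np.savez('cw4',**c)
cv2.imwrite('pics/w4.png',im[:,:,::-1])
im=robot.read_camera('scene');cv2.imwrite('pics/s4.png',cv2.resize(im[120:250,240:400,::-1],None,fx=4,fy=4,interpolation=cv2.INTER_CUBIC))
E
```

```text
time: 7.25
tool_pos: [0.5116, -0.0051, 0.0221]
tool_rot: [-3.137, 0.001, 1.554]
contact_force: [-2.0, -0.4, 3.9]
opening: 0.0438
time: 7.83
tool_pos: [0.5116, -0.0051, 0.0221]
tool_rot: [-3.137, 0.001, 1.554]
contact_force: [-0.5, -1.1, 0.1]
opening: 0.0817
time: 8.5
tool_pos: [0.5118, -0.0049, 0.1398]
tool_rot: [-3.137, 0.001, 1.554]
contact_force: [-0.8, -0.6, -1.5]
opening: 0.0826
```

View pics/w4.png

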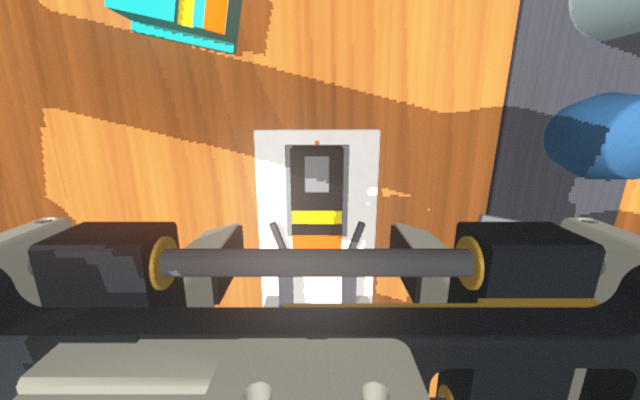

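View pics/s4.png

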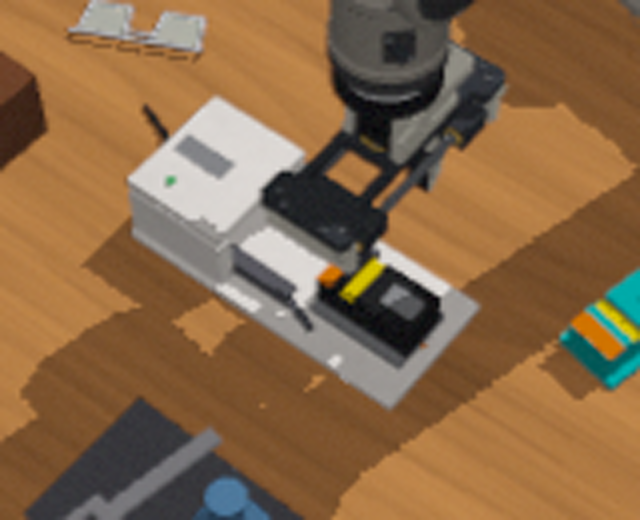

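```bash
python3 - <<'E'
from h import *
cw=dict(np.load('cw4.npz'));z=np.load('poses.npz');d=z['d']
print('edge pred',proj(cw,place(d,[(-.15,-.06,.01),(-.15,.06,.01)])).round(1).tolist())
P=np.array([(-45,-22,42),(-45,22,42),(8,-22,42),(8,22,42),(30,-22,42),(30,22,42)])/1000
p,r=fit([(cw,P,[(290,145),(348,145),(291,211),(343,211),(293,235),(342,235)])],[d[0],0,d[2]],.01)
print(p,r.tolist());co,s=np.cos(d[2]),np.sin(d[2]);e=p[:2]-d[:2];print('in dock',co*e[0]+s*e[1],-s*e[0]+co*e[1],p[2]-d[2])
np.savez('poses',d=d,p=p)
E
```

```text
edge pred [[253.6, 129.0], [381.8, 129.0]]
[ 0.51097669 -0.0063182  -1.59411368] [[0.8, 2.7], [3.0, 3.1], [0.7, 0.9], [0.1, 0.5], [0.9, 0.8], [0.4, 0.5]]
in dock -0.09143886825241562 -0.00013738053464022715 -0.006642974313451733
```

```bash
python3 - <<'E'
from h import *
from cell import robot
d=np.load('poses.npz')['d']
print(delta(robot.observe(),place(d,[(-.170,0,.032)])[0],np.degrees(d[2])+180))
E
```

```text
(array([ 77.1,   0.7, 106.6]), np.float64(-0.01))
```

```bash
python3 -m pendant '[[[10,0,0],0],[[30,1,0],0],[[55,1,0],0],[[72,1,0],0],[[77,1,0],0],[[77,1,0],0],[[77,1,0],0]]' 0; python3 -m pendant '[[[0,0,10],0],[[0,0,30],0],[[0,0,55],0],[[0,0,80],0],[[0,0,97],0],[[0,0,105],0],[[0,0,107],0],[[0,0,107],0]]'; python3 - <<'E'
from h import *
from cell import robot
d=np.load('poses.npz')['d']
im=robot.read_camera('wrist');cv2.imwrite('pics/w5.png',im[:,:,::-1])
im=robot.read_camera('scene');cv2.imwrite('pics/s5.png',cv2.resize(im[120:250,240:400,::-1],None,fx=4,fy=4,interpolation=cv2.INTER_CUBIC))
print(delta(robot.observe(),place(d,[(-.170,0,.032)])[0],np.degrees(d[2])+180))
E
```

```text
time: 9.18
tool_pos: [0.5131, 0.0722, 0.1379]
tool_rot: [-3.133, 0.001, 1.555]
contact_force: [0.9, -1.0, -0.7]
opening: 0.0406
time: 9.85
tool_pos: [0.5121, 0.0715, 0.0305]
tool_rot: [-3.132, 0.001, 1.554]
contact_force: [-0.3, -0.6, -0.6]
opening: 0.0007
(array([ 0.5, -0.6, -0.2]), np.float64(0.02))
```

View pics/s5.png

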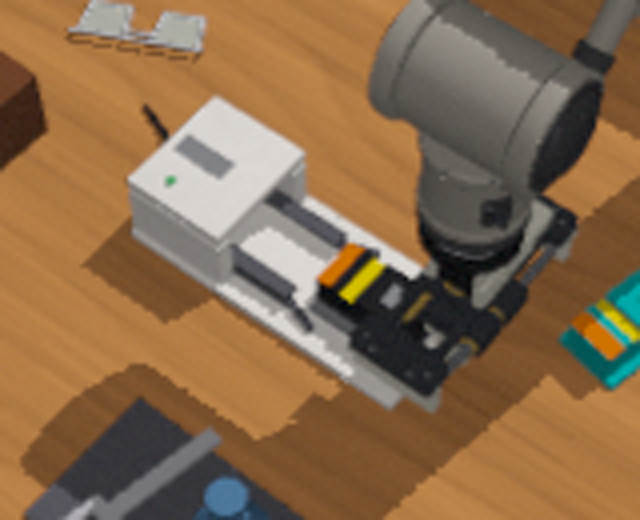

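```bash
python3 -m pendant '[[[-4,0,0],0],[[-8,0,0],0],[[-12,0,0],0],[[-15,0,0],0],[[-18,0,0],0],[[-21,0,0],0],[[-24,0,0],0],[[-27,0,0],0],[[-30,0,0],0],[[-33,0,0],0]]'; python3 -m pendant '[[[-3,0,0],0],[[-6,0,0],0],[[-9,0,0],0],[[-12,0,0],0],[[-15,0,0],0],[[-18,0,0],0],[[-21,0,0],0],[[-24,0,0],0],[[-27,0,0],0],[[-30,0,0],0]]'; python3 -m pendant '[[[-3,0,0],0],[[-6,0,0],0],[[-9,0,0],0],[[-12,0,0],0],[[-15,0,0],0],[[-18,0,0],0]]'; python3 - <<'E'
from h import *
from cell import robot
d=np.load('poses.npz')['d']
im=robot.read_camera('wrist');cv2.imwrite('pics/w6.png',im[:,:,::-1])
im=robot.read_camera('scene');cv2.imwrite('pics/s6.png',cv2.resize(im[120:250,240:400,::-1],None,fx=4,fy=4,interpolation=cv2.INTER_CUBIC))
print(delta(robot.observe(),place(d,[(-.170,0,.032)])[0],np.degrees(d[2])+180))
E
```

```text
time: 10.78
tool_pos: [0.5125, 0.0387, 0.0318]
tool_rot: [-3.135, 0.001, 1.555]
contact_force: [-0.0, 2.1, 1.7]
opening: 0.0005
time: 11.62
tool_pos: [0.5119, 0.0084, 0.0319]
tool_rot: [-3.135, 0.001, 1.555]
contact_force: [-0.1, 1.3, 0.7]
opening: 0.0005
time: 12.12
tool_pos: [0.5116, -0.0099, 0.0318]
tool_rot: [-3.135, 0.001, 1.555]
contact_force: [-0.8, 3.0, 0.9]
opening: 0.0002
(array([82.5, -0.6, -0.3]), np.float64(0.01))
```

View pics/s6.png

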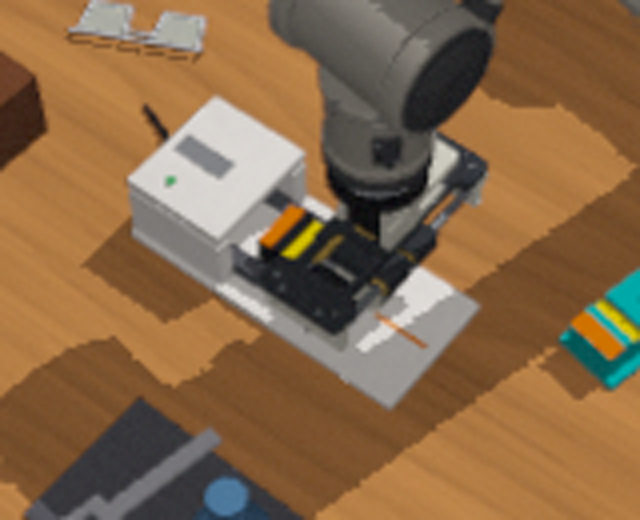

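View pics/w6.png

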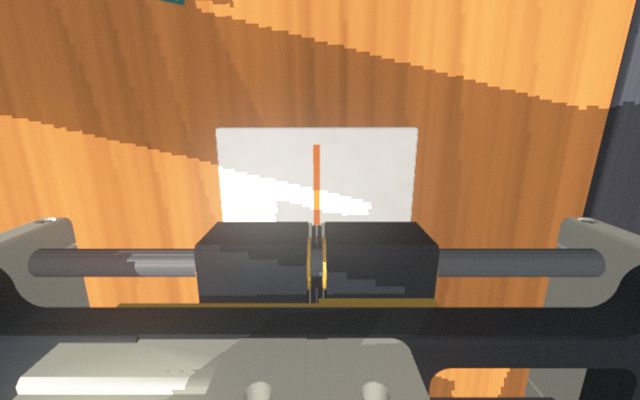

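```bash
for i in 1 2; do python3 -m pendant '[[[-2,0,0],0],[[-4,0,0],0],[[-6,0,0],0],[[-8,0,0],0],[[-10,0,0],0]]'; done;  python3 -m pendant '[[[-2,0,0],0],[[-4,0,0],0],[[-6,0,0],0],[[-8,0,0],0],[[-10,0,0],0]]'
```

```text
time: 12.63
tool_pos: [0.5114, -0.0204, 0.0318]
tool_rot: [-3.135, 0.001, 1.554]
contact_force: [-0.2, 2.1, 0.4]
opening: 0.0002
time: 13.05
tool_pos: [0.5112, -0.0306, 0.0318]
tool_rot: [-3.135, 0.001, 1.554]
contact_force: [0.1, 1.5, 0.4]
opening: 0.0002
time: 13.47
tool_pos: [0.5111, -0.0408, 0.0318]
tool_rot: [-3.135, 0.001, 1.554]
contact_force: [0.2, 2.6, 1.0]
opening: 0.0003
```

```bash
for i in 1 2 3 4; do python3 -m pendant '[[[-1,0,0],0],[[-2,0,0],0],[[-3,0,0],0],[[-4,0,0],0]]' | egrep "time|pos|force"; done
```

```text
time: 13.8
tool_pos: [0.5109, -0.0444, 0.0318]
contact_force: [0.3, 5.4, 0.6]
time: 14.13
tool_pos: [0.5108, -0.0477, 0.0318]
contact_force: [0.5, 6.7, 1.1]
time: 14.47
tool_pos: [0.5107, -0.0508, 0.0319]
contact_force: [0.6, 7.9, 0.4]
time: 14.8
tool_pos: [0.5106, -0.0537, 0.0319]
contact_force: [0.9, 8.5, 1.3]
```

```bash
for i in 1 2; do python3 -m pendant '[[[-1,0,0],0],[[-2,0,0],0],[[-3,0,0],0],[[-4,0,0],0]]' | egrep "time|pos|force"; done; for i in 1 2 3; do python3 -m pendant '[[[-1,0,0],0],[[-2,0,0],0]]' | egrep "pos|force"; done
```

```text
time: 15.13
tool_pos: [0.5105, -0.0567, 0.0319]
contact_force: [1.4, 6.7, 1.6]
time: 15.47
tool_pos: [0.5105, -0.0598, 0.0319]
contact_force: [-0.0, 6.5, 2.2]
tool_pos: [0.5104, -0.0609, 0.0319]
contact_force: [0.2, 5.9, 1.4]
tool_pos: [0.5104, -0.062, 0.0319]
contact_force: [0.1, 6.2, 1.1]
tool_pos: [0.5104, -0.0632, 0.0319]
contact_force: [0.4, 6.2, 1.6]
```

```bash
for i in 1 2 3 4 5; do python3 -m pendant '[[[-1,0,0],0],[[-2,0,0],0]]' | egrep "pos|force"; done
```

```text
tool_pos: [0.5103, -0.0643, 0.032]
contact_force: [0.9, 6.0, 2.6]
tool_pos: [0.5103, -0.0655, 0.032]
contact_force: [0.9, 4.9, 1.6]
tool_pos: [0.5103, -0.0671, 0.032]
contact_force: [0.6, 3.3, 1.1]
tool_pos: [0.5103, -0.0696, 0.0319]
contact_force: [0.8, -0.3, 0.3]
tool_pos: [0.5102, -0.0714, 0.032]
contact_force: [-0.1, 8.5, 2.4]
```

```bash
for i in 1 2 3; do python3 -m pendant '[[[-1,0,0],0],[[-1.5,0,0],0]]' | egrep "pos|force"; done
```

```text
tool_pos: [0.5101, -0.0714, 0.032]
contact_force: [1.6, 13.6, 1.9]
tool_pos: [0.5101, -0.0714, 0.032]
contact_force: [1.9, 13.1, 2.5]
tool_pos: [0.5101, -0.0713, 0.032]
contact_force: [2.6, 13.3, 2.2]
```

Force fell at the groove, and then there was a hard stop at 13 N with no further travel. I'll back off and look.

```bash
python3 -m pendant '[[[4,0,0],0],[[12,0,0],0],[[25,0,0],0],[[40,0,0],0],[[55,0,0],0],[[60,0,0],0],[[60,0,-20],0],[[60,0,-50],0],[[60,0,-80],0],[[60,0,-80],0]]'; python3 -m pendant '[[[20,0,-10],0],[[50,0,-20],0],[[80,0,-30],0],[[90,0,-40],0],[[90,0,-40],0],[[90,0,-40],0]]'; python3 - <<'E'
from h import *
from cell import robot
for c in('wrist','scene','top'):
    im=robot.read_camera(c);cv2.imwrite(f'pics/{c}7.png',im[:,:,::-1])
    np.savez('c7'+c,**robot.calibration(c))
a=cv2.imread('pics/scene7.png')[120:250,240:400];b=cv2.imread('pics/top7.png')[160:260,240:440]
cv2.imwrite('pics/s7.png',np.vstack([cv2.resize(a,(400,325),interpolation=2),cv2.resize(b,(400,200),interpolation=2)]))
cv2.imwrite('pics/t7.png',cv2.resize(b,None,fx=4,fy=4,interpolation=2))
E
```

```text
time: 18.13
tool_pos: [0.5149, -0.0132, 0.1183]
tool_rot: [3.14, -0.017, 1.554]
contact_force: [1.2, -0.8, 0.5]
opening: 0.0002
time: 18.63
tool_pos: [0.5164, 0.0763, 0.1598]
tool_rot: [3.139, -0.017, 1.556]
contact_force: [-0.2, 0.3, -0.1]
opening: 0.0003
```

View pics/s7.png

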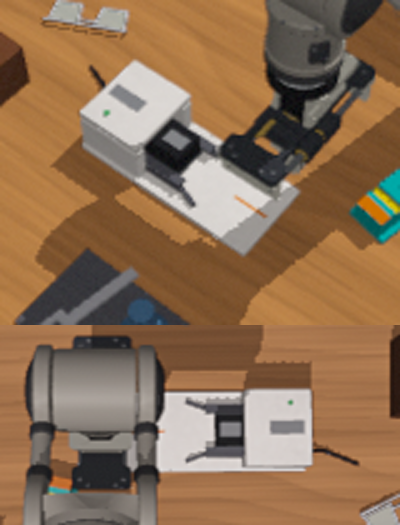

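View pics/t7.png

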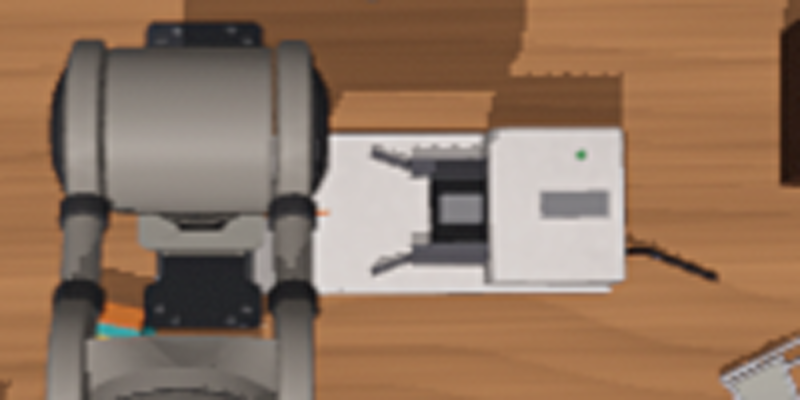

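View pics/wrist7.png

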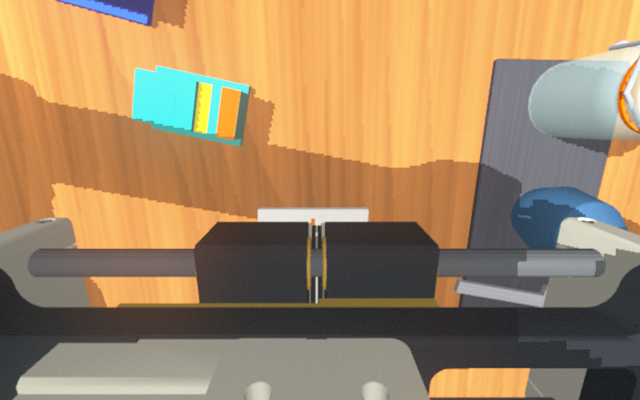

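```bash
python3 - <<'E'
from h import *
c=dict(np.load('c7top.npz'));d=np.load('poses.npz')['d']
f,r=fit([(c,np.array([(-150,60,10),(25,55,76),(120,55,76),(120,-55,76),(25,-55,76)])/1000,[(240+a/4-.5,160+b/4-.5) for a,b in [(248,135),(490,128),(624,128),(624,282),(488,282)]])],d)
for px in ((432,181),(432,241)):
    w=back(c,(240+px[0]/4-.5,160+px[1]/4-.5),.052)
    for dd in (d,f):
        e=w[:2]-dd[:2];co,s=np.cos(dd[2]),np.sin(dd[2]);print(co*e[0]+s*e[1]+.045,-s*e[0]+co*e[1])
E
```

```text
0.027993458612159825 0.021849789861359582
0.03013613817809267 0.019713352727499262
0.027550231458207345 -0.02191277916937514
0.029768776427386887 -0.024049918903217983
```

```bash
python3 - <<'E'
from cell import robot
print(robot.observe()['time'],robot.hand_in())
E
```

```text
the job is handed in; nothing more can be done
18.7833 None
```

I gripped the black pack across its 44 mm body and stood it on the apron, nose to the rails. My fit there put its centre at about x = -91 mm and y = 0 in the dock frame. I let go, then pushed it in slowly with the closed fingers and handed the job in at 18.8 s.

- **Latching:** the push peaked at about 8.5 N on the roller and dropped to about 0 as the groove arrived. It then met a hard stop, and I pressed there at about 13 N with no further travel. I couldn't read the latch directly. The click is inferred from that force drop and from the roller's position, which fits the groove (about 44 mm past the dock's origin).
- **Last checks:** with the hand backed off, the top camera showed the pack's centre at x = 28–30 mm, inside the 21–39 mm home range. It was within about 2 mm of the centre line and square to it. The tool felt nothing but sensor noise.
- **Bystanders:** the watch box wasn't re-measured. The others, as far as they show in the last pictures, look undisturbed.
- **Disagreements:** the three cameras' dock fits differed by 2–3 mm, so I used a blend. The first top-view pack fit was 4 mm off the wrist view, so I trusted the wrist view.

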